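Slide the cutting sheet out over the plank's end

ROBOT

A 6-joint arm with a two-finger parallel gripper is mounted at the origin on the work surface. World frame = base frame: x ahead of the robot, y to its left, z up, the work surface at z = 0. Lengths are in m, angles in degrees, forces in N, time in s.
With the tool pointing down it reaches from about 0.375 to 0.9 m from the base axis. Payload 3.1 kg.
Tool frame: the origin (TCP) lies midway between the tips of the shut fingers; the grasp point (between the pads) lies bot.hold_point_z behind it (bot.hold_point_z is the distance from the TCP to the grasp point, in m); z points along the fingers, y is the direction in which the jaws open and shut (so a half turn about z gives the same grasp; the last joint's range is limited). The gripper opens to 87 mm and grips with 3 to 60 N. Pads are 19 mm wide; open, the fingers measure 117 mm over their backs; the gripper's body (75 mm by 190 mm) begins 51 mm behind the grasp point.
Start: joints at [-82.019, 30.224, 82.088, -0, 67.689, -10.227], TCP at [0.195, -0.594, 0.223] pointing down, gripper open.
Joint ranges: [-176.69, 176.69], [-43.24, 126.21], [12.49, 139.97], [-82, 262], [0, 151.66], [-163.58, 163.58]. Speed limits (degrees/s): [159.86, 159.86, 180, 180, 180, 180].

INTERFACE

Orientations are given as a 3x3 rotation matrix whose columns are the frame's x, y, z axes.
In Python, from rig import bot, vision, order gives the robot as it stands. The module is installed in compiled form; this text tells all that it offers.
- The arm moves only by the tool move_arm, never from a script. Its argument "moves" is a list of rows, each an object of numbers: "hand": the finger opening in mm, from 0 to 87; "x", "y", "z": the shift along the tool's x, y, z in units of 25 mm (1.0 is 25 mm); "wx", "wy", "wz": the turn, a rotation vector about the tool's x, y, z in degrees. In form: [{"hand": .., "x": .., "y": .., "z": .., "wx": .., "wy": .., "wz": ..}, ...]. A call has 1 to 20 rows; each row shifts and turns the commanded pose from where the row before left it, along the tool's axes as they then stand; what a row does not reach is not made up. A row lasts 1/10 s, in which the tool goes at most 50 mm and 8.59 degrees, less where a joint would pass 70% of its speed; a pose out of reach is approached as far as the arm can. A call is refused whole if a number of a shift passes 1 or a number of a turn 8.59, either way. A call with a gripper value outside its range is refused whole. The fingers move at their own pace and stop on an object; the grip force is fixed at half the most. Time passes only in rows, so rows that do not move let the fingers close. It gives the time, the measured TCP pose, the force and the opening at its end, in the units of the state.
- bot.read_state(): the state, without advancing time (a new reading comes with each control period).
- vision.capture(name): name is "side" or "top" or "wrist"; returns a dict with "image" (384x512x3 uint8, red, green, blue), "z_map" (384x512 float32, m along the optical axis (not along the pixel's ray), 0 where there is no reading), "fx", "fy", "cx", "cy" (pixels), "pose" (4x4, takes a point from camera to world coordinates); the wrist camera has in their place "hand_eye" (4x4, takes a point from camera to tool coordinates, whose origin is the TCP and whose axes are the flange's). Camera axes: x right, y down, z forward; pixel columns grow to the right and rows downward; lengths in m; the calibration is good to about 2 mm. The wrist camera is an equidistant fisheye: a pixel r from the principal point sees the ray r / f radians off the axis. A picture is of the moment at which its call begins: read the wrist's pose just before it.
- order.hand_in(): hands the job in, once; it reports no verdict.
The state is a dict: "time_s": time; "joint_positions": joint angles; "qvel": joint speeds; "tau": joint torques, N m; "position": TCP position; "tcp_rot": TCP orientation; "force": force on the tool from outside, world axes, zero at the start; "moment": the same for the moment, N m; "opening": opening from 0.0 (shut) to 1.0 (fully open).
Only numpy, scipy, OpenCV 4.12 (cv2) and the standard library are available. Lean on these libraries where they do the work, as an engineer would, in place of code of your own. Each camera call takes 0.05 s, during which the arm holds its last target.

TASK

The thin white cutting sheet lies flat on the raised wooden plank, where nobody can get hold of its edge. With the fingertips, push it along the plank towards the blue tray until about three and a half centimetres of it (anything from two to five) stick out past the end of the plank, and leave it there lying flat and straight with the plank. Only push it: do not pick it up or let it tip or fall, and leave the knife, the mug and both trays where they stand.

Things in the scene. Friction and masses are not known exactly. Their poses are not given: they have to be found in the camera images.
- plank: Raised brown wooden plank, fixed, 220 mm wide (its x) and 400 mm long (its y); both ends (y = +200 and -200 mm) are open and square. Origin on the table under its centre; its top is flat, 60 mm above the origin. A batten 14 mm wide and 8 mm high runs along the top at x = 42 mm (its near face at x = 35 mm); the white sheet lies on the wide strip on the -x side of it, the knife on the narrow strip on the +x side.
- sheet: Thin stiff white plastic cutting sheet, loose, about 90 g, 100 mm wide (its x) by 150 mm long (its y) by 6 mm thick, lying flat on the plank with its length roughly along the plank (up to about 9 degrees askew). Origin at the centre of its underside.
- blue_tray: Open blue plastic tray, loose, 200 x 140 x 45 mm high, on the table just beyond one end of the plank (either end), its near wall about 15 to 20 mm from the plank's end and lower than the plank's top. Origin at the centre of its underside.
- orange_tray: The same tray in orange, beyond the other end of the plank. Origin at the centre of its underside.
- knife: Filleting knife with a black handle (120 x 24 x 18 mm) and a steel blade, about 265 mm long, lying flat along its own y (blade to +y) on the plank's narrow strip; to be left alone. Origin on its underside, near the middle of its length.
- mug: Blue mug, 76 mm across and 85 mm high, standing on the table beyond the plank's far long side; to be left alone. Origin at the centre of its underside.
Things that resemble listed ones, but are neither listed nor needed, are in the scene too. There is more than one size of the sheet; the one meant has the size given above. What is shaped like the blue_tray but turquoise is not meant.

How it is judged (in metres and radians):
At the end, for the whole second after the job is handed in: The white sheet rests flat on the plank, straight with it within 0.17 rad and between the batten and the plank's long edge (at most 15 mm over that edge), with 15 to 55 mm of its length out past the plank's end on the blue tray's side, at rest (((y of blue_tray in the frame of plank above 0 m and y of sheet in the frame of plank between 0.14 and 0.18 m) or (y of blue_tray in the frame of plank below 0 m and y of sheet in the frame of plank between -0.18 and -0.14 m)) and angle between the y axis of sheet and the y axis of plank, either way round below 0.17 rad and angle between sheet's own z axis and vertical below 0.05 rad and z of sheet in the frame of plank between 0.056 and 0.064 m and x of sheet in the frame of plank between -0.075 and 0 m and linear speed of sheet below 0.01 m/s); the robot touches nothing.
It fails at once if the sheet was lifted off the plank (10 mm or more) (z of sheet in the frame of plank above 0.07 m).
It fails at once if the sheet was tipped (angle between sheet's own z axis and vertical above 0.2 rad).
It fails at once if the sheet fell off the plank (z of sheet in the frame of plank below 0.045 m).
It fails at once if the knife or the mug was moved over 20 mm (distance of any of knife, mug from where it was at the start of the episode above 0.02 m).
It fails at once if a tray was moved over 20 mm (distance of any of blue_tray, orange_tray from where it was at the start of the episode above 0.02 m).
It also fails if it takes over 42 s, if anything falls off the work surface, if the arm or the gripper's body presses on something with over 40 N, if the wrist force passes 120 N, or if a joint passes its speed limit or range.

## Working session

There is one attempt and no reset: what is moved stays moved. The work goes in short steps, Python scripts to look and compute and a tool call to move; the robot and the scene stay as the last step left them, time stands still between calls to the robot, and variables do not carry over. Pictures are saved under pics/ and viewed, and the job is handed in when it is done.

Besides the shell and the picture viewer there is one more tool, called after "Emit:" in YAML: its name, and indented under it one key for each argument. move_arm: Moves the arm, as the interface text tells. Its arguments: {"type":"object","properties":{"moves":{"type":"array"}},"required":["moves"]}

```bash
mkdir -p pics; python3 - <<'E'
from rig import bot,vision
import cv2,numpy as np
s=bot.read_state();print(s['time_s'],s['position'],s['tcp_rot'],s['opening'],bot.hold_point_z)
for n in ['top','side']:
    c=vision.capture(n);cv2.imwrite(f'pics/{n}0.png',c['image'][:,:,::-1]);np.savez(f'{n}0.npz',**c);print(n,c['fx'],c['cx'],c['cy'],c['pose'])
E
```

```text
0.0 [ 0.19520604 -0.59295968  0.22156132] [[ 9.49925948e-01  3.12474940e-01 -3.25421866e-04]
 [ 3.12474890e-01 -9.49923533e-01  2.17351053e-03]
 [ 3.70041682e-04 -2.16636021e-03 -9.99997585e-01]] 1.003318993104331 0.0187
top 383.03926029718525 253.06766329782906 191.35949331431127 [[-0.01046205 -0.99441247  0.10504464  0.41147772]
 [-0.99993369  0.00989838 -0.00588593 -0.04486835]
 [ 0.00481327 -0.10509925 -0.99445009  1.23172354]
 [ 0.          0.          0.          1.        ]]
side 426.9335032698035 254.9979996670834 188.5076824195981 [[ 0.98253814 -0.10680722  0.15235161  0.30311887]
 [-0.18506872 -0.64547517  0.7410205  -1.11759489]
 [ 0.01919285 -0.75627642 -0.65397065  0.96691579]
 [ 0.          0.          0.          1.        ]]
```

View pics/top0.png

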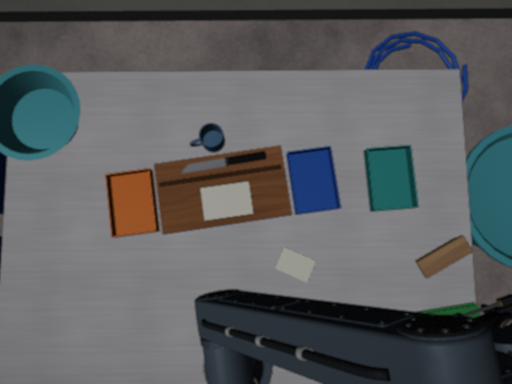

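View pics/side0.png

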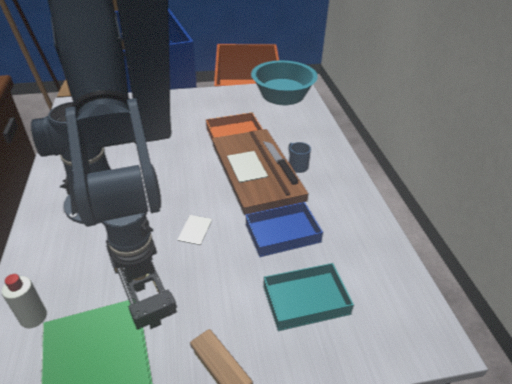

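The top view shows two white sheets: one on the plank at (227,200) and a smaller one on the table at (295,264). The blue tray is at (315,180) next to the plank's right end. The turquoise tray at (390,178) is a decoy. The orange tray is at (132,203) and the mug at (210,138). Next I'll measure.

```bash
cat > h.py <<'E'
import numpy as np,cv2
def ray(c,uv,z):
    uv=np.atleast_2d(uv).astype(float);d=np.c_[(uv[:,0]-c['cx'])/c['fx'],(uv[:,1]-c['cy'])/c['fy'],np.ones(len(uv))]
    P=c['pose'];w=d@P[:3,:3].T;t=(z-P[2,3])/w[:,2];return P[:3,3]+w*t[:,None]
def cont(c,f,x0=0,x1=512,y0=0,y1=384):
    hsv=cv2.cvtColor(c['image'],cv2.COLOR_RGB2HSV).astype(int);m=f(hsv[...,0],hsv[...,1],hsv[...,2]).astype(np.uint8)
    k=np.zeros_like(m);k[y0:y1,x0:x1]=1;m*=k
    cs,_=cv2.findContours(m,cv2.RETR_EXTERNAL,cv2.CHAIN_APPROX_NONE);return sorted(cs,key=cv2.contourArea)[::-1]
def rect(c,ct,z):
    p=ray(c,ct[:,0,:],z)[:,:2];return cv2.minAreaRect((p*1000).astype(np.float32))
E
python3 - <<'E'
from h import *
for n in ['top','side']:
    c=dict(np.load(n+'0.npz'));im=c['image']
    hsv=cv2.cvtColor(im,cv2.COLOR_RGB2HSV)
    pts={'top':dict(sheet=(227,200),plank=(180,215),or_=(132,203),blue=(315,185),tbl=(250,250),small=(295,264)),'side':dict(sheet=(247,166),plank=(240,190),blue=(283,230),tbl=(200,280))}[n]
    for k,(u,v) in pts.items():
        z=c['z_map'][v,u]; P=c['pose']; w=P[:3,:3]@(z*np.array([(u-c['cx'])/c['fx'],(v-c['cy'])/c['fy'],1]))+P[:3,3]
        print(n,k,hsv[v,u],w.round(3))
    b=(145,135,305,245) if n=='top' else (190,100,340,260)
    cr=im[b[1]:b[3],b[0]:b[2]];cv2.imwrite(f'pics/{n}crop.png',cv2.resize(cr,None,fx=4,fy=4,interpolation=cv2.INTER_CUBIC)[:600,:,::-1])
E
```

```text
top sheet [ 30  12 154] [0.509 0.028 0.065]
top plank [ 12 150  90] [0.465 0.172 0.06 ]
top or_ [ 12 191 151] [0.508 0.338 0.001]
top blue [110 198 120] [ 0.56  -0.252  0.007]
top tbl [130   6 131] [ 0.354 -0.04  -0.002]
top small [ 34  13 153] [ 0.309 -0.182  0.005]
side sheet [ 48   6 218] [0.508 0.025 0.065]
side plank [ 12 106 140] [ 0.465 -0.089  0.06 ]
side blue [111 154 184] [ 0.578 -0.229 -0.002]
side tbl [110  11 201] [ 0.307 -0.376 -0.002]
```

View pics/topcrop.png

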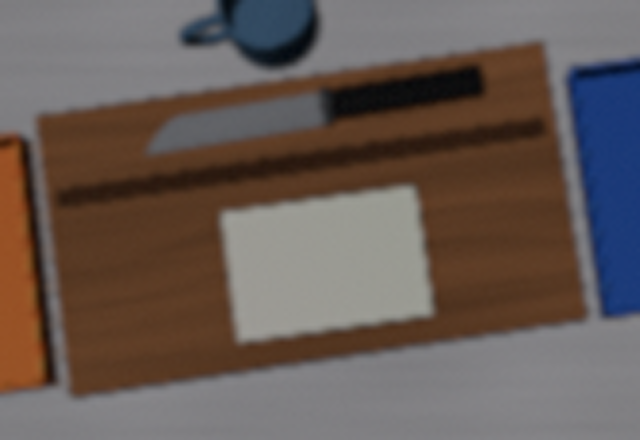

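The crop confirms the choice. The sheet on the plank has crop corners near (220,212), (417,186), (433,318) and (238,343), and it lies on the wide strip with the blue tray to its right.

```bash
cat > meas.py <<'E'
from h import *
def sheet(c,win):
    cs=cont(c,lambda h,s,v:(s<40)&(v>110),*win);  # window inside plank
    return rect(c,cs[0],0.066)
def frame(c,win):
    cs=cont(c,lambda h,s,v:(h<25)&(s>70)&(v<125),*win)
    h=cv2.convexHull(cs[0]); return rect(c,h[:, :, :],0.06)
E
python3 - <<'E'
from meas import *
c=dict(np.load('top0.npz'))
pr=frame(c,(150,300,140,240));print('plank',pr)
# plank corners cross-check by hand pixels
q=np.array([(38,116),(543,44),(586,318),(72,395)])/4+[145-.4,135-.4]
print(ray(c,q,0.06).round(4))
q=np.array([(220,212),(417,186),(433,318),(238,343)])/4+[145-.4,135-.4]
print('sheet corners',ray(c,q,0.066).round(4))
cs=cont(c,lambda h,s,v:(s<40)&(v>125),190,260,175,226);print('sheet',rect(c,cs[0],.066),len(cs))
for nm,f in dict(blue=lambda h,s,v:(h>105)&(h<120)&(s>140)).items():
    cs=cont(c,f,280,345,140,220);print(nm,rect(c,cs[0],.03))
E
```

```text
plank ((543.9747924804688, 43.72761535644531), (217.02914428710938, 396.025390625), 7.985347270965576)
[[ 0.6247  0.2537  0.06  ]
 [ 0.6778 -0.1383  0.06  ]
 [ 0.4642 -0.1674  0.06  ]
 [ 0.4097  0.2243  0.06  ]]
sheet corners [[ 0.5478  0.1118  0.066 ]
 [ 0.5664 -0.0392  0.066 ]
 [ 0.4651 -0.0504  0.066 ]
 [ 0.4476  0.0977  0.066 ]]
sheet ((507.49176025390625, 30.412445068359375), (98.76764678955078, 150.16574096679688), 7.635985374450684) 2
blue ((573.9067993164062, -241.76150512695312), (197.2925262451172, 139.11407470703125), 7.366982936859131)
```

Emit:
move_arm:
  moves:
    - {"hand": 50,"x": 1,"wz": -2.5}
    - {"hand": 50,"x": 1,"wz": -2.5}
    - {"hand": 50,"x": 1,"wz": -2.5}
    - {"hand": 50,"x": 1,"wz": -2.5}
    - {"hand": 50,"x": 1,"wz": -2.5}
    - {"hand": 50,"x": 1,"wz": -2.5}
    - {"hand": 50,"x": 1,"wz": -2.5}
    - {"hand": 50,"x": 1,"wz": -2.5}
    - {"hand": 50,"x": 1,"wz": -2.5}
    - {"hand": 50,"x": 1,"wz": -2.5}
    - {"hand": 50,"x": 1,"wz": -2.5}
    - {"hand": 50,"x": 1,"wz": -2.5}
    - {"hand": 50,"x": 1,"wz": -2.5}
    - {"hand": 50,"x": 1,"wz": -2.5}
    - {"hand": 50,"x": 1,"wz": -2.5}
    - {"hand": 50,"x": 1,"wz": -2.5}

```text
schema error: expected keys hand, x, y, z, wx, wy, wz
```

Emit:
move_arm:
  moves:
    - {"hand": 50,"x": 1,"wz": -2.5}
    - {"hand": 50,"x": 1,"wz": -2.5}
    - {"hand": 50,"x": 1,"wz": -2.5}
    - {"hand": 50,"x": 1,"wz": -2.5}
    - {"hand": 50,"x": 1,"wz": -2.5}
    - {"hand": 50,"x": 1,"wz": -2.5}
    - {"hand": 50,"x": 1,"wz": -2.5}
    - {"hand": 50,"x": 1,"wz": -2.5}
    - {"hand": 50,"x": 1,"wz": -2.5}
    - {"hand": 50,"x": 1,"wz": -2.5}
    - {"hand": 50,"x": 1,"wz": -2.5}
    - {"hand": 50,"x": 1,"wz": -2.5}
    - {"hand": 50,"x": 1,"wz": -2.5}
    - {"hand": 50,"x": 1,"wz": -2.5}
    - {"hand": 50,"x": 1,"wz": -2.5}
    - {"hand": 50,"x": 1,"wz": -2.5}
    - {"hand": 50}
    - {"hand": 50}

```text
schema error: expected keys hand, x, y, z, wx, wy, wz
```

```bash
cat > go.py <<'E'
from rig import bot
import numpy as np
PC=np.array([.544,.0437]);a=np.deg2rad(7.8);N=np.array([np.cos(a),np.sin(a)]);Y=np.array([-np.sin(a),np.cos(a)])
def st():
    s=bot.read_state();p=np.array(s['position']);R=np.array(s['tcp_rot']);d=p[:2]-PC
    print('t',s['time_s'],'p',p.round(4),'plank xy',(d@N).round(4),(d@Y).round(4),'F',np.round(s['force'],1),'open',round(s['opening'],3))
    print('tool y angle',np.rad2deg(np.arctan2(R[1,1],R[0,1])).round(2),'z',R[:,2].round(4));return p,R
def to(px,py,z):
    p,R=st();w=PC+px*N+py*Y;t=np.array([*w,z]);print('shift units',(R.T@(t-p)/.025).round(2))
E
python3 -c "
from go import *
to(-.038,.110,.12)"
```

```text
t 0.1 p [ 0.1952 -0.593   0.2217] plank xy -0.432 -0.5835 F [-0.3  0.7 -0.6] open 1.001
tool y angle -71.79 z [-3.e-04  2.e-03 -1.e+00]
shift units [ 20.51 -24.43   4.12]
```

Emit:
move_arm:
  moves:
    - {"hand": 50,"x": 1,"y": 0,"z": 0,"wx": 0,"wy": 0,"wz": -2.5}
    - {"hand": 50,"x": 1,"y": 0,"z": 0,"wx": 0,"wy": 0,"wz": -2.5}
    - {"hand": 50,"x": 1,"y": 0,"z": 0,"wx": 0,"wy": 0,"wz": -2.5}
    - {"hand": 50,"x": 1,"y": 0,"z": 0,"wx": 0,"wy": 0,"wz": -2.5}
    - {"hand": 50,"x": 1,"y": 0,"z": 0,"wx": 0,"wy": 0,"wz": -2.5}
    - {"hand": 50,"x": 1,"y": 0,"z": 0,"wx": 0,"wy": 0,"wz": -2.5}
    - {"hand": 50,"x": 1,"y": 0,"z": 0,"wx": 0,"wy": 0,"wz": -2.5}
    - {"hand": 50,"x": 1,"y": 0,"z": 0,"wx": 0,"wy": 0,"wz": -2.5}
    - {"hand": 50,"x": 1,"y": 0,"z": 0,"wx": 0,"wy": 0,"wz": -2.5}
    - {"hand": 50,"x": 1,"y": 0,"z": 0,"wx": 0,"wy": 0,"wz": -2.5}
    - {"hand": 50,"x": 1,"y": 0,"z": 0,"wx": 0,"wy": 0,"wz": -2.5}
    - {"hand": 50,"x": 1,"y": 0,"z": 0,"wx": 0,"wy": 0,"wz": -2.5}
    - {"hand": 50,"x": 1,"y": 0,"z": 0,"wx": 0,"wy": 0,"wz": -2.5}
    - {"hand": 50,"x": 1,"y": 0,"z": 0,"wx": 0,"wy": 0,"wz": -2.5}
    - {"hand": 50,"x": 1,"y": 0,"z": 0,"wx": 0,"wy": 0,"wz": -2.5}
    - {"hand": 50,"x": 1,"y": 0,"z": 0,"wx": 0,"wy": 0,"wz": -2.5}

```text
time_s: 1.7
position: [0.5089, -0.357, 0.222]
tcp_rot: [[0.525, 0.851, -0.001], [0.851, -0.525, 0.001], [0.0, -0.001, -1.0]]
force: [-0.6, 0.9, -0.2]
opening: 0.576
```

Emit:
move_arm:
  moves:
    - {"hand": 50,"x": 1,"y": 0,"z": 0,"wx": 0,"wy": 0,"wz": -2.5}
    - {"hand": 50,"x": 1,"y": 0,"z": 0,"wx": 0,"wy": 0,"wz": -2.5}
    - {"hand": 50,"x": 1,"y": 0,"z": 0,"wx": 0,"wy": 0,"wz": -2.5}
    - {"hand": 50,"x": 1,"y": 0,"z": 0,"wx": 0,"wy": 0,"wz": -2.5}
    - {"hand": 50,"x": 1,"y": 0,"z": 0,"wx": 0,"wy": 0,"wz": -2.5}
    - {"hand": 50,"x": 1,"y": 0,"z": 0,"wx": 0,"wy": 0,"wz": -2.5}
    - {"hand": 50,"x": 1,"y": 0,"z": 0,"wx": 0,"wy": 0,"wz": -2.5}
    - {"hand": 50,"x": 1,"y": 0,"z": 0,"wx": 0,"wy": 0,"wz": -2.5}
    - {"hand": 50,"x": 1,"y": 0,"z": 0,"wx": 0,"wy": 0,"wz": -2.5}
    - {"hand": 50,"x": 1,"y": 0,"z": 0,"wx": 0,"wy": 0,"wz": -2.5}
    - {"hand": 50,"x": 1,"y": 0,"z": 0,"wx": 0,"wy": 0,"wz": -2.5}
    - {"hand": 50,"x": 1,"y": 0,"z": 0,"wx": 0,"wy": 0,"wz": -2.5}
    - {"hand": 50,"x": 1,"y": 0,"z": 0,"wx": 0,"wy": 0,"wz": -2.5}
    - {"hand": 50,"x": 1,"y": 0,"z": 0,"wx": 0,"wy": 0,"wz": -2.5}
    - {"hand": 50,"x": 1,"y": 0,"z": 0,"wx": 0,"wy": 0,"wz": -2.5}
    - {"hand": 50,"x": 1,"y": 0,"z": 0,"wx": 0,"wy": 0,"wz": -2.5}
    - {"hand": 50,"x": 0,"y": 0,"z": 0,"wx": 0,"wy": 0,"wz": 0}
    - {"hand": 50,"x": 0,"y": 0,"z": 0,"wx": 0,"wy": 0,"wz": 0}

```text
time_s: 3.5
position: [0.5967, 0.0241, 0.2222]
tcp_rot: [[-0.144, 0.99, -0.001], [0.99, 0.144, -0.001], [-0.0, -0.001, -1.0]]
force: [-0.1, 0.1, 0.2]
opening: 0.576
```

```bash
python3 -c "
from go import *
to(-.038,.110,.10)"
```

```text
t 3.5 p [0.5967 0.0241 0.2222] plank xy 0.0496 -0.0266 F [-0.1  0.1  0.2] open 0.576
tool y angle 8.26 z [-6.e-04 -5.e-04 -1.e+00]
shift units [ 5.49 -3.46  4.89]
```

Emit:
move_arm:
  moves:
    - {"hand": 50,"x": 1,"y": -0.6,"z": 0,"wx": 0,"wy": 0,"wz": 0.4}
    - {"hand": 50,"x": 1,"y": -0.6,"z": 0,"wx": 0,"wy": 0,"wz": 0}
    - {"hand": 50,"x": 1,"y": -0.6,"z": 0.7,"wx": 0,"wy": 0,"wz": 0}
    - {"hand": 50,"x": 1,"y": -0.6,"z": 1,"wx": 0,"wy": 0,"wz": 0}
    - {"hand": 50,"x": 1,"y": -0.6,"z": 1,"wx": 0,"wy": 0,"wz": 0}
    - {"hand": 50,"x": 0.5,"y": -0.4,"z": 1,"wx": 0,"wy": 0,"wz": 0}
    - {"hand": 50,"x": 0,"y": 0,"z": 1,"wx": 0,"wy": 0,"wz": 0}
    - {"hand": 50,"x": 0,"y": 0,"z": 0.5,"wx": 0,"wy": 0,"wz": 0}
    - {"hand": 50,"x": 0,"y": 0,"z": 0,"wx": 0,"wy": 0,"wz": 0}

```text
time_s: 4.4
position: [0.4935, 0.1474, 0.0911]
tcp_rot: [[-0.134, 0.991, -0.003], [0.991, 0.134, -0.0], [-0.0, -0.003, -1.0]]
force: [-1.4, 0.2, 1.0]
opening: 0.577
```

```bash
python3 -c "
from go import *
from rig import vision
import cv2
to(-.038,.110,.0625)
for n in ['top','side']:
  im=vision.capture(n)['image']
  b=(145,135,305,245) if n=='top' else (190,100,340,240)
  cv2.imwrite('pics/%s1.png'%n,cv2.resize(im[b[1]:b[3],b[0]:b[2]],None,fx=4,fy=4)[:,:,::-1])"
```

```text
t 4.4 p [0.4935 0.1474 0.0911] plank xy -0.0359 0.1096 F [-1.4  0.2  1. ] open 0.577
tool y angle 7.73 z [-3.1e-03 -4.0e-04 -1.0e+00]
shift units [ 0.02 -0.08  1.14]
```

View pics/side1.png

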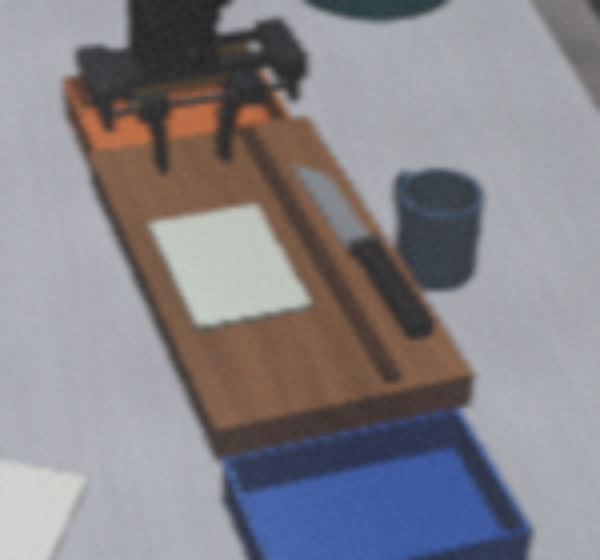

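View pics/top1.png

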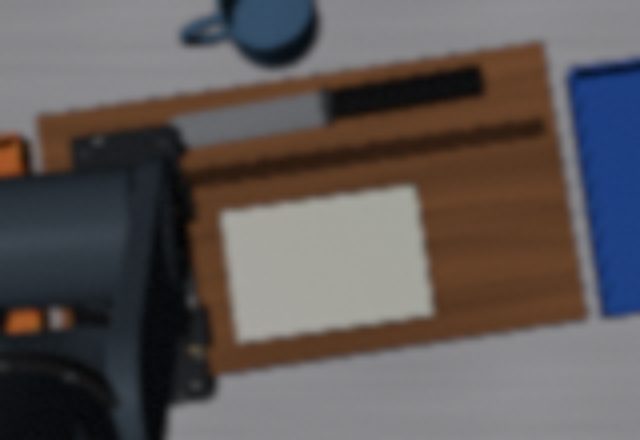

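In the side crop the two fingertips, at (163,170) and (226,158), hang just behind the sheet's rear edge. They sit between the plank's edge and the batten. I'll lower them gently and watch the force.

Emit:
move_arm:
  moves:
    - {"hand": 50,"x": 0,"y": -0.08,"z": 0.5,"wx": 0,"wy": 0,"wz": 0}
    - {"hand": 50,"x": 0,"y": 0,"z": 0.4,"wx": 0,"wy": 0,"wz": 0}
    - {"hand": 50,"x": 0,"y": 0,"z": 0.1,"wx": 0,"wy": 0,"wz": 0}
    - {"hand": 50,"x": 0,"y": 0,"z": 0.1,"wx": 0,"wy": 0,"wz": 0}
    - {"hand": 50,"x": 0,"y": 0,"z": 0,"wx": 0,"wy": 0,"wz": 0}
    - {"hand": 50,"x": 0,"y": 0,"z": 0,"wx": 0,"wy": 0,"wz": 0}

```text
time_s: 5.1
position: [0.4923, 0.1481, 0.0653]
tcp_rot: [[-0.136, 0.991, 0.001], [0.991, 0.136, 0.0], [-0.0, 0.001, -1.0]]
force: [0.3, -0.7, 0.6]
opening: 0.579
```

```bash
python3 -c "
from go import *
to(-.038,.08,.0625)"
```

```text
t 5.1 p [0.4923 0.1481 0.0653] plank xy -0.0371 0.1105 F [ 0.3 -0.7  0.6] open 0.579
tool y angle 7.81 z [ 7.e-04  0.e+00 -1.e+00]
shift units [-1.22 -0.04  0.11]
```

Emit:
move_arm:
  moves:
    - {"hand": 50,"x": 0,"y": 0,"z": 0.05,"wx": 0,"wy": 0,"wz": 0}
    - {"hand": 50,"x": 0,"y": 0,"z": 0.05,"wx": 0,"wy": 0,"wz": 0}
    - {"hand": 50,"x": 0,"y": 0,"z": 0,"wx": 0,"wy": 0,"wz": 0}
    - {"hand": 50,"x": 0,"y": 0,"z": 0,"wx": 0,"wy": 0,"wz": 0}

```text
time_s: 5.5
position: [0.4919, 0.1482, 0.0625]
tcp_rot: [[-0.136, 0.991, -0.0], [0.991, 0.136, 0.0], [0.0, -0.0, -1.0]]
force: [0.8, -0.9, -0.1]
opening: 0.577
```

Emit:
move_arm:
  moves:
    - {"hand": 50,"x": -0.3,"y": 0,"z": 0,"wx": 0,"wy": 0,"wz": 0}
    - {"hand": 50,"x": -0.3,"y": 0,"z": 0,"wx": 0,"wy": 0,"wz": 0}
    - {"hand": 50,"x": -0.2,"y": 0,"z": 0,"wx": 0,"wy": 0,"wz": 0}
    - {"hand": 50,"x": -0.2,"y": 0,"z": 0,"wx": 0,"wy": 0,"wz": 0}
    - {"hand": 50,"x": -0.1,"y": 0,"z": 0,"wx": 0,"wy": 0,"wz": 0}
    - {"hand": 50,"x": -0.1,"y": 0,"z": 0,"wx": 0,"wy": 0,"wz": 0}
    - {"hand": 50,"x": -0.1,"y": 0,"z": 0,"wx": 0,"wy": 0,"wz": 0}
    - {"hand": 50,"x": -0.1,"y": 0,"z": 0,"wx": 0,"wy": 0,"wz": 0}
    - {"hand": 50,"x": -0.1,"y": 0,"z": 0,"wx": 0,"wy": 0,"wz": 0}
    - {"hand": 50,"x": -0.1,"y": 0,"z": 0,"wx": 0,"wy": 0,"wz": 0}
    - {"hand": 50,"x": -0.1,"y": 0,"z": 0,"wx": 0,"wy": 0,"wz": 0}
    - {"hand": 50,"x": -0.1,"y": 0,"z": 0,"wx": 0,"wy": 0,"wz": 0}
    - {"hand": 50,"x": 0,"y": 0,"z": 0,"wx": 0,"wy": 0,"wz": 0}

```text
time_s: 6.8
position: [0.4981, 0.1032, 0.0625]
tcp_rot: [[-0.136, 0.991, 0.0], [0.991, 0.136, -0.0], [-0.0, 0.0, -1.0]]
force: [-0.2, 0.5, 0.5]
opening: 0.573
```

```bash
cat > look.py <<'E'
from go import *
from rig import vision
import cv2,sys
from h import *
st()
k=sys.argv[1]
for n in ['side','top']:
  c=vision.capture(n);im=c['image']
  b=(145,135,305,245) if n=='top' else (190,100,340,240)
  cv2.imwrite('pics/%s%s.png'%(n,k),cv2.resize(im[b[1]:b[3],b[0]:b[2]],None,fx=4,fy=4)[:,:,::-1])
  win=(190,300,165,226) if n=='top' else (215,320,140,215)
  thr=125 if n=='top' else 195
  ct=cont(c,lambda h,s,v:(s<40)&(v>thr),*win)[0]
  if n=='side': print('bbox',cv2.boundingRect(ct))
  (cx,cy),sz,an=rect(c,ct,.066); d=np.array([cx,cy])/1000-PC
  print(n,'sheet plank x,y mm',(d@N*1000).round(1),(d@Y*1000).round(1),'size',np.round(sz,1),'ang',round(an,2))
E
python3 look.py 2
```

```text
t 6.8 p [0.4981 0.1032 0.0625] plank xy -0.0374 0.0652 F [-0.2  0.5  0.5] open 0.573
tool y angle 7.79 z [ 0.e+00 -1.e-04 -1.e+00]
bbox (230, 155, 37, 28)
side sheet plank x,y mm -38.9 -23.5 size [ 91.3 135.6] ang 7.94
top sheet plank x,y mm -37.6 -30.6 size [ 99.6 131.6] ang 7.77
```

View pics/side2.png

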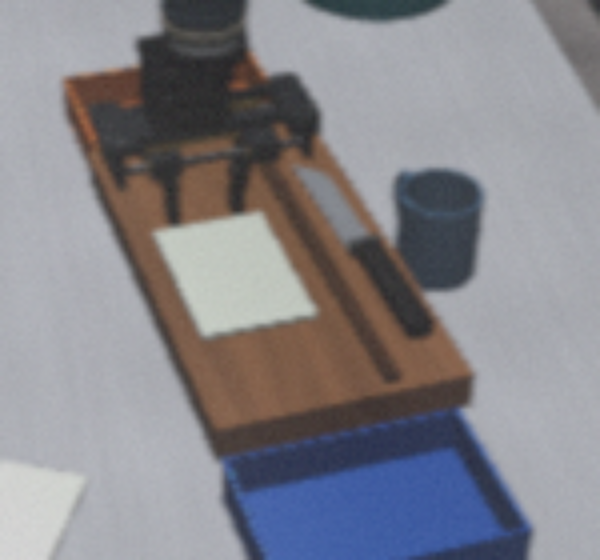

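The side crop shows the sheet moving straight ahead of both fingertips, with its front edge at (208,337)–(316,314). The force is negligible. I'll keep pushing.

Emit:
move_arm:
  moves:
    - {"hand": 50,"x": -0.1,"y": 0,"z": 0,"wx": 0,"wy": 0,"wz": 0}
    - {"hand": 50,"x": -0.15,"y": 0,"z": 0,"wx": 0,"wy": 0,"wz": 0}
    - {"hand": 50,"x": -0.2,"y": 0,"z": 0,"wx": 0,"wy": 0,"wz": 0}
    - {"hand": 50,"x": -0.2,"y": 0,"z": 0,"wx": 0,"wy": 0,"wz": 0}
    - {"hand": 50,"x": -0.2,"y": 0,"z": 0,"wx": 0,"wy": 0,"wz": 0}
    - {"hand": 50,"x": -0.2,"y": 0,"z": 0,"wx": 0,"wy": 0,"wz": 0}
    - {"hand": 50,"x": -0.2,"y": 0,"z": 0,"wx": 0,"wy": 0,"wz": 0}
    - {"hand": 50,"x": -0.2,"y": 0,"z": 0,"wx": 0,"wy": 0,"wz": 0}
    - {"hand": 50,"x": -0.2,"y": 0,"z": 0,"wx": 0,"wy": 0,"wz": 0}
    - {"hand": 50,"x": -0.2,"y": 0,"z": 0,"wx": 0,"wy": 0,"wz": 0}
    - {"hand": 50,"x": -0.2,"y": 0,"z": 0,"wx": 0,"wy": 0,"wz": 0}
    - {"hand": 50,"x": -0.2,"y": 0,"z": 0,"wx": 0,"wy": 0,"wz": 0}
    - {"hand": 50,"x": -0.2,"y": 0,"z": 0,"wx": 0,"wy": 0,"wz": 0}
    - {"hand": 50,"x": -0.2,"y": 0,"z": 0,"wx": 0,"wy": 0,"wz": 0}
    - {"hand": 50,"x": -0.15,"y": 0,"z": 0,"wx": 0,"wy": 0,"wz": 0}
    - {"hand": 50,"x": -0.1,"y": 0,"z": 0,"wx": 0,"wy": 0,"wz": 0}
    - {"hand": 50,"x": -0.1,"y": 0,"z": 0,"wx": 0,"wy": 0,"wz": 0}
    - {"hand": 50,"x": 0,"y": 0,"z": 0,"wx": 0,"wy": 0,"wz": 0}

```text
time_s: 8.7
position: [0.5083, 0.0289, 0.0625]
tcp_rot: [[-0.136, 0.991, 0.0], [0.991, 0.136, -0.0], [-0.0, 0.0, -1.0]]
force: [-0.0, 0.1, 0.2]
opening: 0.573
```

```bash
python3 look.py 3
```

```text
t 8.7 p [0.5083 0.0289 0.0625] plank xy -0.0373 -0.0098 F [-0.   0.1  0.2] open 0.573
tool y angle 7.8 z [ 1.e-04 -2.e-04 -1.e+00]
bbox (236, 167, 39, 31)
side sheet plank x,y mm -39.5 -98.5 size [ 92.7 138.2] ang 8.02
top sheet plank x,y mm -37.5 -109.6 size [ 99.9 124.1] ang 7.49
```

View pics/side3.png

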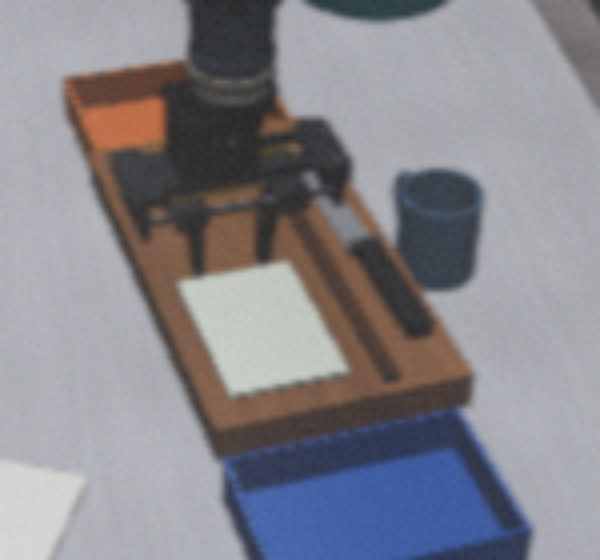

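View pics/top3.png

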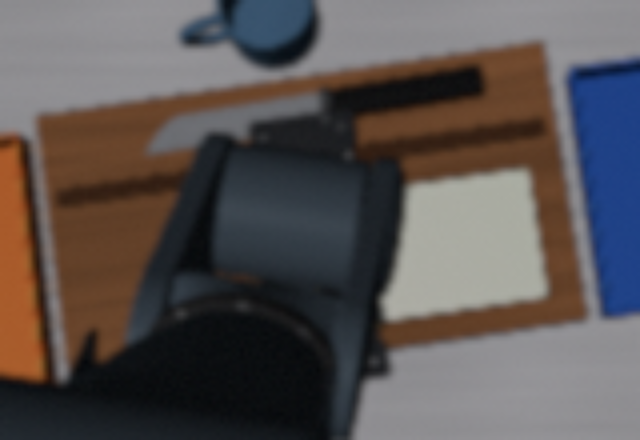

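The sheet is still straight. Its front edge is at about plank y −172 mm, so the centre is at about −97 mm. About 63 mm remain, which is 2.5 units.

Emit:
move_arm:
  moves:
    - {"hand": 50,"x": -0.1,"y": 0,"z": 0,"wx": 0,"wy": 0,"wz": 0}
    - {"hand": 50,"x": -0.15,"y": 0,"z": 0,"wx": 0,"wy": 0,"wz": 0}
    - {"hand": 50,"x": -0.2,"y": 0,"z": 0,"wx": 0,"wy": 0,"wz": 0}
    - {"hand": 50,"x": -0.2,"y": 0,"z": 0,"wx": 0,"wy": 0,"wz": 0}
    - {"hand": 50,"x": -0.2,"y": 0,"z": 0,"wx": 0,"wy": 0,"wz": 0}
    - {"hand": 50,"x": -0.2,"y": 0,"z": 0,"wx": 0,"wy": 0,"wz": 0}
    - {"hand": 50,"x": -0.2,"y": 0,"z": 0,"wx": 0,"wy": 0,"wz": 0}
    - {"hand": 50,"x": -0.2,"y": 0,"z": 0,"wx": 0,"wy": 0,"wz": 0}
    - {"hand": 50,"x": -0.2,"y": 0,"z": 0,"wx": 0,"wy": 0,"wz": 0}
    - {"hand": 50,"x": -0.2,"y": 0,"z": 0,"wx": 0,"wy": 0,"wz": 0}
    - {"hand": 50,"x": -0.15,"y": 0,"z": 0,"wx": 0,"wy": 0,"wz": 0}
    - {"hand": 50,"x": -0.15,"y": 0,"z": 0,"wx": 0,"wy": 0,"wz": 0}
    - {"hand": 50,"x": -0.1,"y": 0,"z": 0,"wx": 0,"wy": 0,"wz": 0}
    - {"hand": 50,"x": -0.1,"y": 0,"z": 0,"wx": 0,"wy": 0,"wz": 0}
    - {"hand": 50,"x": -0.1,"y": 0,"z": 0,"wx": 0,"wy": 0,"wz": 0}
    - {"hand": 50,"x": -0.05,"y": 0,"z": 0,"wx": 0,"wy": 0,"wz": 0}
    - {"hand": 50,"x": 0,"y": 0,"z": 0,"wx": 0,"wy": 0,"wz": 0}

```text
time_s: 10.5
position: [0.5168, -0.0329, 0.0626]
tcp_rot: [[-0.136, 0.991, 0.0], [0.991, 0.136, -0.0], [-0.0, 0.0, -1.0]]
force: [0.4, 0.6, -0.7]
opening: 0.577
```

```bash
sed -i 's/(190,300,165,226)/(190,297,168,222)/;s/b=(145,135,305,245)/b=(175,135,335,245)/' look.py; python3 look.py 4
```

```text
t 10.5 p [ 0.5168 -0.0329  0.0626] plank xy -0.0373 -0.0722 F [ 0.4  0.6 -0.7] open 0.577
tool y angle 7.8 z [ 2.e-04 -2.e-04 -1.e+00]
bbox (241, 178, 41, 33)
side sheet plank x,y mm -39.2 -160.6 size [ 92.7 142.8] ang 8.33
top sheet plank x,y mm -43.6 -175.3 size [ 94.2 163.7] ang 88.73
```

View pics/top4.png

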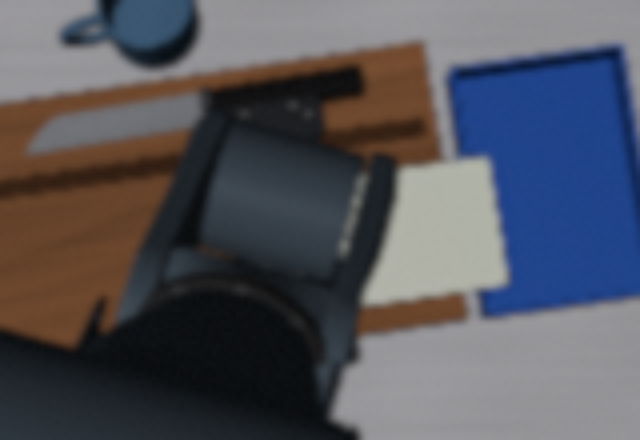

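View pics/side4.png

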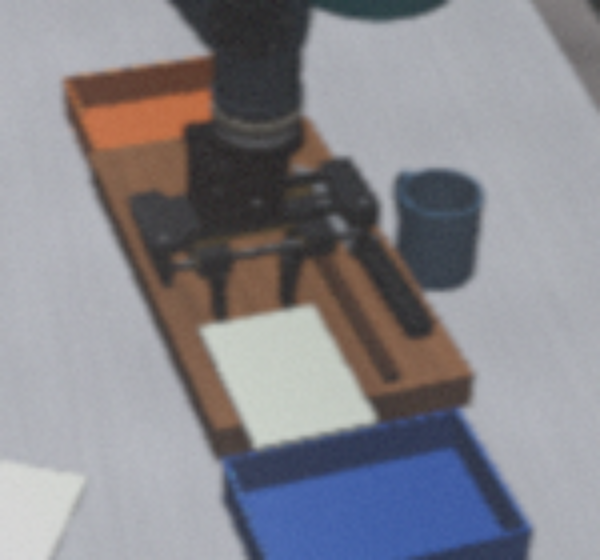

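The sheet now hangs over the end near the blue tray, with its front edge at (490,158)–(508,286) in the top crop. I'll back off, raise the arm and measure with the view clear. The last top-camera fit ran into the table because its mask window caught the tabletop, so I'm ignoring it.

Emit:
move_arm:
  moves:
    - {"hand": 50,"x": 0.2,"y": 0,"z": 0,"wx": 0,"wy": 0,"wz": 0}
    - {"hand": 50,"x": 0.4,"y": 0,"z": 0,"wx": 0,"wy": 0,"wz": 0}
    - {"hand": 50,"x": 0.6,"y": 0,"z": -0.3,"wx": 0,"wy": 0,"wz": 0}
    - {"hand": 50,"x": 0.5,"y": 0,"z": -0.6,"wx": 0,"wy": 0,"wz": 0}
    - {"hand": 50,"x": 0.5,"y": 0,"z": -1,"wx": 0,"wy": 0,"wz": 0}
    - {"hand": 50,"x": 1,"y": 0,"z": -1,"wx": 0,"wy": 0,"wz": 0}
    - {"hand": 50,"x": 1,"y": 0,"z": -1,"wx": 0,"wy": 0,"wz": 0}
    - {"hand": 50,"x": 1,"y": 0,"z": -1,"wx": 0,"wy": 0,"wz": 0}
    - {"hand": 50,"x": 1,"y": 0,"z": 0,"wx": 0,"wy": 0,"wz": 0}
    - {"hand": 50,"x": 1,"y": 0,"z": 0,"wx": 0,"wy": 0,"wz": 0}
    - {"hand": 50,"x": 0,"y": 0,"z": 0,"wx": 0,"wy": 0,"wz": 0}

```text
time_s: 11.7
position: [0.4907, 0.1491, 0.1858]
tcp_rot: [[-0.14, 0.99, 0.0], [0.99, 0.14, 0.001], [0.001, 0.0, -1.0]]
force: [-0.3, 0.4, 1.2]
opening: 0.572
```

```bash
sed -i "s/thr=125 if n=='top'/thr=139 if n=='top'/" look.py; python3 look.py 5; python3 - <<'E'
from go import *
from rig import vision
from h import *
c=vision.capture('top')
cs=cont(c,lambda h,s,v:(h>105)&(h<120)&(s>140),280,345,140,220);print('blue',rect(c,cs[0],.03))
hsv=cv2.cvtColor(c['image'],cv2.COLOR_RGB2HSV)
# sheet pixels via depth height
v,u=np.mgrid[160:232,190:315]; z=c['z_map'][160:232,190:315]
P=c['pose'];w=np.stack([(u-c['cx'])/c['fx']*z,(v-c['cy'])/c['fy']*z,z],-1)@P[:3,:3].T+P[:3,3]
H=hsv[160:232,190:315].astype(int)
m=((H[...,1]<45)&(H[...,2]>110)&(w[...,2]>.045)&(w[...,2]<.08)).astype(np.uint8)
ct=max(cv2.findContours(m,0,1)[0],key=cv2.contourArea)+np.array([190,160])
r=rect(c,ct,.066);d=np.array(r[0])/1000-PC;print('sheet',r,d@N,d@Y)
q=w[m>0];print(np.c_[q[:,:2]-q[:,:2].mean(0),np.ones(len(q))].shape,np.linalg.lstsq(np.c_[q[:,:2]-q[:,:2].mean(0),np.ones(len(q))],q[:,2],rcond=None)[0])
E
```

```text
t 11.7 p [0.4907 0.1491 0.1858] plank xy -0.0385 0.1117 F [-0.3  0.4  1.2] open 0.572
tool y angle 8.07 z [ 2.e-04  1.e-03 -1.e+00]
bbox (242, 178, 40, 33)
side sheet plank x,y mm -39.4 -160.1 size [ 89.  138.6] ang 8.59
top sheet plank x,y mm -37.7 -157.9 size [ 98.3 146.6] ang 7.64
blue ((573.9132690429688, -241.79751586914062), (196.48631286621094, 138.53021240234375), 7.533421993255615)
sheet ((525.0252685546875, -118.73230743408203), (109.63111114501953, 150.66091918945312), 7.937631607055664) -0.040843767788210396 -0.15835429127322262
(1627, 3) [-0.00412927 -0.00112032  0.06626826]
```

View pics/top5.png

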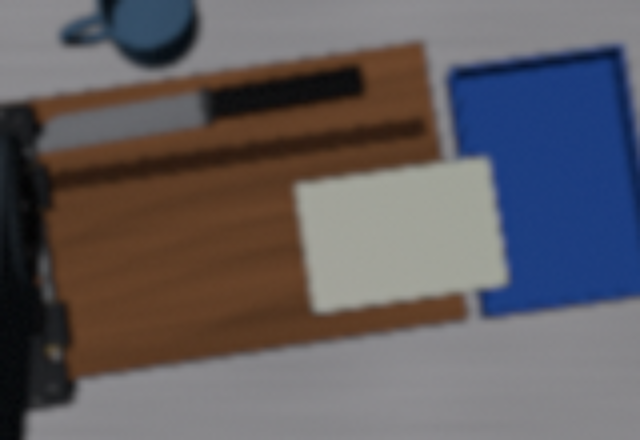

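View pics/side5.png

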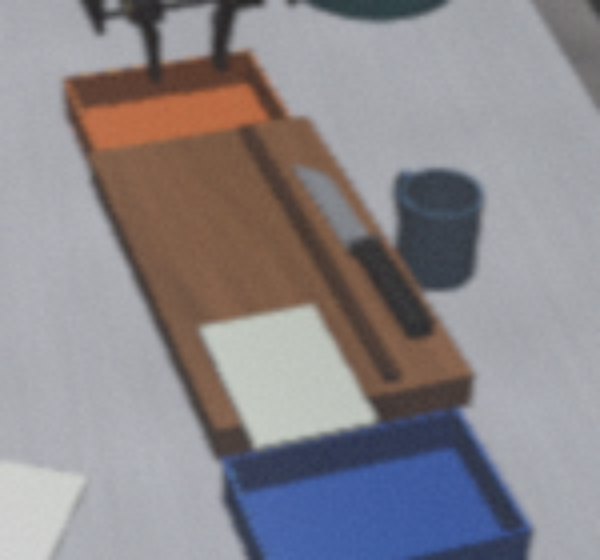

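```bash
python3 -c "
from rig import order
print(order.hand_in())"
```

```text
the job is handed in; nothing more can be done
None
```

I pushed the sheet along the plank with two spread fingertips on its rear edge, then backed off, raised the arm and handed in at about 12 s.

**Sheet:** the last checks put its centre at plank y of about −158 to −160 mm, so about 33–35 mm sticks out past the end by the blue tray. Its x is about −38 to −41 mm, it is within about 1° of the plank, and its top is flat at about 66 mm.

**Other objects:** the blue tray moved by less than 0.1 mm as measured. The knife, mug and orange tray look unchanged in the pictures, but I did not measure them again. The force stayed near zero throughout and the arm was clear of everything at the end.

**Checks that disagreed:**
- One top-camera fit, taken while the gripper hid part of the sheet, ran into the table and I discarded it.
- The side-camera fit reads the sheet about 10 mm small (89 × 139 mm), but its centre agrees with the other fits.
- In the final depth-mask fit the sheet's width came out about 10 mm too big (110 mm).

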